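# Set a sine bar to 30 degrees on the right setting block

### The job

Set the sine bar to 30 degrees on the surface plate: work out which one of the four setting blocks in the wooden tray gives that angle, stand it upright on the bare plate, and seat the bar with the roller at its plain end on top of the block and the roller at its end-stop end down on the plate. Lower the block and the bar right down onto what carries them before letting go, so that nothing drops; leave the other blocks in the tray and the things lying about where they are.

Things in the scene. Friction and masses are not known exactly. Their poses are not given: they have to be found in the camera images.
- sine_bar: Steel sine bar, 0.6 kg. Origin: its middle, level with the roller undersides. Own x along it to the plain end, z up. Straight body x -62..62, y -16..16, z 15..37 mm; upright end-stop plate at x -68..-62, z 15..51. Two rollers under it, 20 mm diameter, 32 long, axes exactly 100 mm apart (x = +-50, z = 10). Starts flat on the plate, stop end towards the robot; grip across the 32 mm width.
- plain_roller (a point): Centre of the roller at the plain end of the sine bar (bar x = +50 mm, z = 10 mm): this one goes on the block. Its axes are those of the bar.
- stop_roller (a point): Centre of the roller at the end-stop end of the sine bar (bar x = -50 mm, z = 10 mm): this one goes on the surface plate. Its axes are those of the bar.
- block_tray: Fixed open wooden tray on the plate, 100 (own x) x 272 (own y) x 16 mm high; floor 6 mm thick, so blocks in it stand at z = 6 mm. Origin: centre of its underside. Three low partitions make four compartments, centres at y = -99, -33, 33, 99 mm, one block in each.
- block_30: Steel setting block, 70 long (own x) x 25 wide (own y) x 30 mm high (own z), about 300 g; origin: centre of its underside. Starts upright in one of the tray's compartments (which one varies), its width along the tray's y. The four look alike and differ only in height (30, 40, 50 and 60 mm).
- block_40: Steel setting block, 70 long (own x) x 25 wide (own y) x 40 mm high (own z), about 400 g; origin: centre of its underside. Starts upright in one of the tray's compartments (which one varies), its width along the tray's y. The four look alike and differ only in height (30, 40, 50 and 60 mm).
- block_50: Steel setting block, 70 long (own x) x 25 wide (own y) x 50 mm high (own z), about 500 g; origin: centre of its underside. Starts upright in one of the tray's compartments (which one varies), its width along the tray's y. The four look alike and differ only in height (30, 40, 50 and 60 mm).
- block_60: Steel setting block, 70 long (own x) x 25 wide (own y) x 60 mm high (own z), about 600 g; origin: centre of its underside. Starts upright in one of the tray's compartments (which one varies), its width along the tray's y. The four look alike and differ only in height (30, 40, 50 and 60 mm).
- cylinder_square: Bystander: upright ground steel cylinder with black cap, 38 mm diameter, 80 mm high; origin in the centre of its underside. Behind it, beyond x = 0.60 m and from y = -0.02 to 0.40 m, stands a tall black height gauge with a display (fixed): keep the hand clear of it.
- loupe: Bystander, fixed: black eye loupe, 33 mm diameter, 36 mm high; origin in the centre of its underside.
- plug_gauge: Bystander: plug gauge lying down, 16 x 112 x 16 mm, long along own y; origin under its middle.
- flange: Bystander, fixed: turned steel flange, 64 mm diameter, 26 mm high; origin in the centre of its underside.
- indenter_case: Bystander: little blue plastic case, 37 x 56 x 23 mm; origin in the centre of its underside.

How it is judged:
By the outcome, as a careful person would: the job done as asked, in the order asked, and still so for the second after the job is handed in, with the robot touching nothing.
It also fails if it takes over 56 s, if anything falls off the work surface, if the arm or the gripper's body presses on something with over 40 N, if the wrist force passes 120 N, or if a joint passes its speed limit or range.

### The arm

A 7-joint arm with a two-finger parallel gripper is mounted at the origin on a cart in front of the work surface, level with it; the furniture and walls round the work are solid. World frame = base frame: x ahead of the robot, y to its left, z up, the work surface at z = 0. Lengths are in m, angles in degrees, forces in N, time in s.
With the tool pointing down it reaches from about 0.4 to 0.75 m from the base axis. Payload 19.5 kg.
Tool frame: the origin (TCP) lies where the fingers leave the gripper's body, on its centre line; the fingertips stand 73 mm ahead of it and the grasp point (between the pads) lies bot.grasp_offset ahead of it (bot.grasp_offset is the distance from the TCP to the grasp point, in m); z points along the fingers, x is the direction in which the jaws open and shut, and the axes are right-handed (so a half turn about z gives the same grasp; the last joint's range is limited). The gripper opens to 85 mm and grips with 20 to 120 N. Pads are 22 mm wide; open, the fingers measure 114 mm over their backs; the gripper's body (76 mm by 85 mm) begins 54 mm behind the grasp point. The pads swing forward as they close: fully open they stand 13 mm farther back than shut.
Start: joints at [61.094, 40.479, -1.581, 85.061, 1.261, 54.483, -4.326], TCP at [0.257, -0.514, 0.304] pointing down, gripper open.
Joint ranges: [-155.06, 155.06], [-18.47, 123.98], [-90, 86.84], [0, 140.48], [-83.41, 263.41], [0, 116], [-161.91, 161.91]. Speed limits (degrees/s): [108.29, 108.29, 147.25, 147.25, 172.46, 172.46, 172.46].

### API

Orientations are given as [roll, pitch, yaw] about the fixed x, y, z axes, in that order (R = Rz(yaw) Ry(pitch) Rx(roll)).
In Python, from plant import read_state, capture, camera_info, job, finder, bot gives the robot as it stands. The module is installed in compiled form; this text tells all that it offers.
- The arm moves only by the tool send_rows, never from a script. Its argument "series" is a list of rows, each a list of 3 entries, a list of its own where there are three numbers: the opening in per cent of the stroke, from 0 (shut) to 100 (fully open), then the shift along the tool's x, y, z in mm, then the turn about the tool's z in degrees. A call has 1 to 12 rows; each row is the pose to reach, as a shift and turn from the pose measured when the call began, along the tool's axes at that moment; what a row does not reach only later rows make up. A row lasts 1/10 s, in which the tool goes at most 50 mm and 8.59 degrees, less where a joint would pass 70% of its speed; a pose out of reach is approached as far as the arm can. A call with a gripper value outside its range is refused whole. The fingers move at their own pace and stop on an object; "force" is the grip in N (left out, the last holds). Time passes only in rows, so rows that repeat a pose let the fingers close. It gives the time, the measured TCP pose, the force and the opening at its end, in the units of the state.
- read_state(): the state, without advancing time (a new reading comes with each control period).
- capture(name): name is "side" or "top" or "wrist"; returns the picture (480x640x3 uint8, red, green, blue); there is no depth.
- camera_info(name): a dict with "fx", "fy", "cx", "cy" (pixels), "eye" and "orientation" of the camera in the world. Camera axes: x right, y down, z forward; pixel columns grow to the right and rows downward; lengths in m; the calibration is good to about 2 mm. A picture is of the moment at which its call begins: read the wrist's pose just before it. camera_info takes no time and is no camera call; for the wrist camera it gives the pose at the moment of the call.
- job.sign_off(): hands the job in, once; it reports no verdict.
Trained networks look in the newest picture that a camera, given by its name, has taken for a name from the list of things; names that differ only in an ending like _2 or _b are one class to them, and where a whole thing is asked for, a point or a joint stands for the part that bears it (a point fixed in the world has none). Each returns a list of dicts, best first, with "score" (0 to 1); they miss things now and then, are a little off and sometimes report something else, mostly with a low value. They report only what shows in the picture. A call takes as long as a camera call.
- finder.recognise(camera, thing): "box" ([centre column, centre row, width, height] in pixels, round what is visible of it).
- finder.place_of(camera, thing): "pixel" ([column, row] in pixels: a listed point, or the origin of a listed thing).
The state is a dict: "clock": time; "joint_pos": joint angles; "qd": joint speeds; "tau": joint torques, N m; "ee_pos": TCP position; "orientation": TCP orientation; "contact_force": force on the tool from outside, world axes, zero at the start; "ft_torque": the same for the moment, N m; "grip_width": finger opening in m.
Only numpy, scipy, OpenCV 4.12 (cv2) and the standard library are available. Lean on these libraries where they do the work, as an engineer would, in place of code of your own. Each camera call takes 0.05 s, during which the arm holds its last target. There are 200 camera calls.

## Working session

There is one attempt and no reset: what is moved stays moved. The work goes in short steps, Python scripts to look and compute and a tool call to move; the robot and the scene stay as the last step left them, time stands still between calls to the robot, and variables do not carry over. Pictures are saved under pics/ and viewed, about 8 in all and at most 12, crops included, and the job is handed in when it is done.

Besides the shell and the picture viewer there is one more tool, called after "Emit:" in YAML: its name, and indented under it one key for each argument. send_rows: Moves the arm, as the interface text tells. Its arguments: {"type":"object","properties":{"series":{"type":"array"},"force":{"type":"number"}},"required":["series"]}

```bash
mkdir -p pics; cat > h.py <<'E'
import numpy as np,cv2
from scipy.spatial.transform import Rotation as R
from plant import read_state,capture,camera_info,job,finder,bot
def rot(o):
    o=np.array(o,float)
    if o.shape==(3,3): return o
    if o.size==4: raise Exception('quat')
    return R.from_euler('xyz',o,degrees=True).as_matrix()
def ray(ci,px):
    d=np.array([(px[0]-ci['cx'])/ci['fx'],(px[1]-ci['cy'])/ci['fy'],1.]); return np.array(ci['eye']),rot(ci['orientation'])@d
def onz(ci,px,z=0.):
    e,d=ray(ci,px); return e+d*(z-e[2])/d[2]
def proj(ci,P):
    q=rot(ci['orientation']).T@(np.array(P)-ci['eye']); return np.array([ci['cx']+ci['fx']*q[0]/q[2],ci['cy']+ci['fy']*q[1]/q[2]])
def snap(c,f=None):
    im=capture(c)
    if f: cv2.imwrite('pics/'+f,im[:,:,::-1])
    return im
E
python3 - <<'E'
from h import *
print(read_state(),bot.grasp_offset)
for c in ('top','side'):
    snap(c,c+'1.png'); ci=camera_info(c); print(c,ci)
    for t in ['sine_bar','plain_roller','stop_roller','block_tray','block_30','block_40','block_50','block_60']:
        for d in finder.place_of(c,t)[:2]: print(t,round(d['score'],2),np.round(d['pixel']),onz(ci,d['pixel']).round(3))
E
```

```text
{'clock': 0.0, 'joint_pos': array([61.09425364, 40.51284636, -1.58221963, 85.08384313,  1.2614267 ,
       54.48343113, -4.32349772]), 'qd': array([ 0.08235661,  0.06756965, -0.05423338, -0.04811649,  0.00201337,
       -0.0228286 , -0.04128687]), 'tau': array([ 3.96618125e-03, -8.83175969e+01,  1.23476319e+00, -2.36157578e+01,
        1.67672394e-02,  6.42621919e-03,  5.42207226e-05]), 'ee_pos': array([ 0.25662633, -0.51434763,  0.30344055]), 'orientation': array([ 1.79997125e+02,  6.26962416e-02, -6.34807103e+01]), 'contact_force': array([0.13858658, 0.51023189, 0.11017254]), 'ft_torque': array([ 0.0062719 , -0.0240458 ,  0.02951276]), 'grip_width': 0.08547541804628354} 0.0539
top {'fx': 589.2784201820025, 'fy': 589.2784201820025, 'cx': 314.0842186253422, 'cy': 242.83897792977058, 'eye': array([0.32446406, 0.07640132, 1.60889163]), 'orientation': array([-1.73302677e+02, -1.46200670e-02, -8.86746645e+01])}
sine_bar 0.97 [412. 259.] [ 0.474 -0.188  0.   ]
plain_roller 0.72 [414. 238.] [ 0.532 -0.195  0.   ]
plain_roller 0.31 [252. 262.] [0.455 0.249 0.   ]
stop_roller 0.75 [412. 277.
[... 679 characters left out ...]
3985,   -0.21936897, -155.96928405])}
sine_bar 0.79 [346. 212.] [ 0.505 -0.203  0.   ]
sine_bar 0.21 [366. 218.] [ 0.431 -0.19   0.   ]
plain_roller 0.79 [337. 211.] [ 0.537 -0.201  0.   ]
stop_roller 0.8 [366. 215.] [ 0.438 -0.211  0.   ]
stop_roller 0.66 [315. 264.] [0.459 0.15  0.   ]
block_tray 0.75 [296. 283.] [0.462 0.256 0.   ]
block_30 0.76 [287. 285.] [0.479 0.272 0.   ]
block_30 0.7 [305. 271.] [0.467 0.196 0.   ]
block_40 0.76 [287. 285.] [0.479 0.272 0.   ]
block_40 0.7 [305. 271.] [0.467 0.196 0.   ]
block_50 0.76 [287. 285.] [0.479 0.272 0.   ]
block_50 0.7 [305. 271.] [0.467 0.196 0.   ]
block_60 0.76 [287. 285.] [0.479 0.272 0.   ]
block_60 0.7 [305. 271.] [0.467 0.196 0.   ]
```

View pics/top1.png

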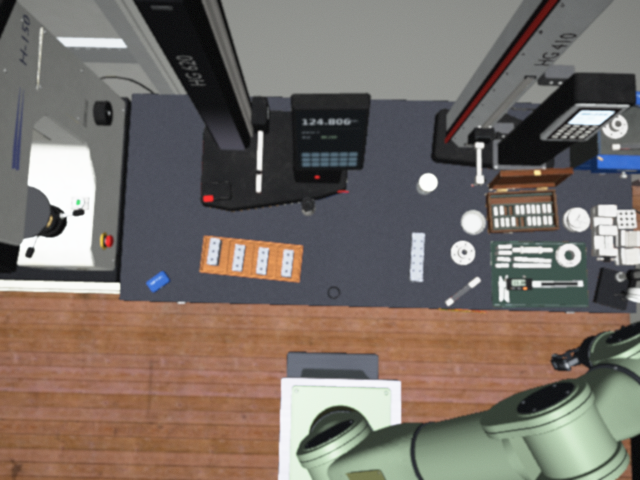

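View pics/side1.png

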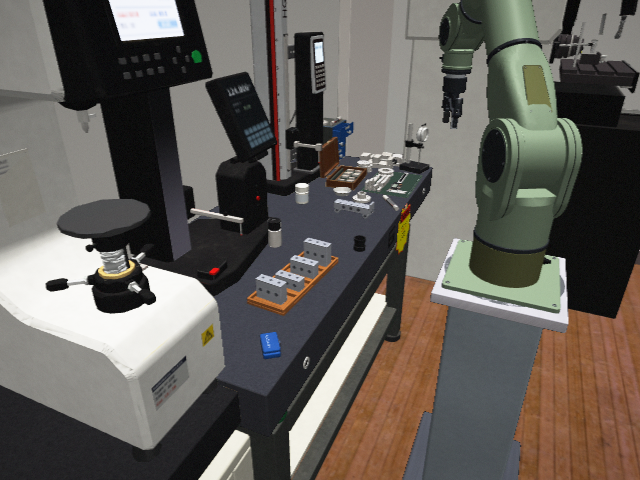

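The top view shows the tray with blocks at (213,250), (238,257), (262,260) and (287,263), and the bar at (417,257) with clear plate between them. The side view shows only three block bodies clearly. The block needed is 100·sin 30° = 50 mm high. Next I'll zoom in to compare heights.

```bash
python3 - <<'E'
from h import *
a=cv2.imread('pics/side1.png')[230:315,240:350]; b=cv2.imread('pics/top1.png')[228:290,195:305]
a=cv2.resize(a,(550,425),interpolation=cv2.INTER_CUBIC)
cv2.imwrite('pics/a.png',a)
cv2.imwrite('pics/b.png',cv2.resize(b,(770,434),interpolation=cv2.INTER_CUBIC))
E
```

```text
(no output)
```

View pics/a.png

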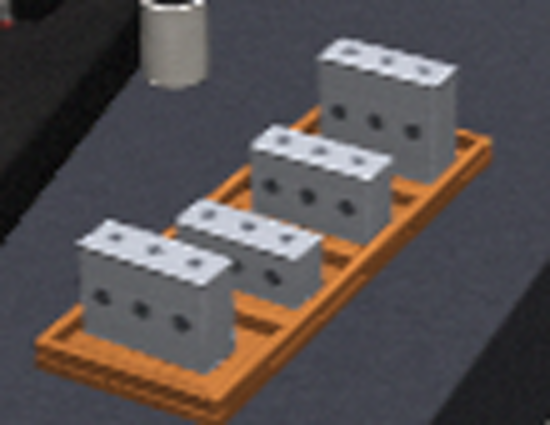

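Emit:
send_rows:
  series:
    - [55,[0,0,-60],0]
    - [55,[0,0,-60],0]

```text
clock: 1.1
ee_pos: [0.257, -0.5151, 0.3679]
orientation: [-180.0, -0.3, -63.5]
contact_force: [-0.2, -0.3, -0.6]
grip_width: 0.0591
```

The zoomed side view shows, from the near (large y) end, the second block lowest, the third a little higher, the far one tallest. The near one at (155,295) looks about 50. I'll verify with numbers.

```bash
python3 - <<'E'
from h import *
ci=camera_info('top'); cs=camera_info('side')
im=cv2.imread('pics/top1.png'); 
hsv=cv2.cvtColor(im,cv2.COLOR_BGR2HSV)
m=((hsv[...,2]>150)&(hsv[...,1]<60)).astype('uint8')*0
m[225:295,195:310]=((hsv[...,2]>140)&(hsv[...,1]<70)).astype('uint8')[225:295,195:310]
n,l,s,c=cv2.connectedComponentsWithStats(m)
H=[.056,.036,.046,.066]
pts=[]
for i in range(1,n):
    if s[i,4]>40: pts.append((c[i],s[i,4]))
pts.sort(key=lambda t:t[0][0])
W=[]
for k,(p,a) in enumerate(pts):
    W.append(onz(ci,p,H[min(k,3)])); print(p.round(1),a,W[-1].round(4))
# height: side crop front-right bottom vs top corner
cr=lambda u,v:(240+u/5,230+v/5)
for nm,b,t in [('A',(232,365),(228,283)),('B',(303,305),(305,253)),('C',(371,241),(374,178)),('D',(437,182),(441,80))]:
    P=onz(cs,cr(*b),.006); f=min(np.arange(.0,.1,.001),key=lambda h:abs(proj(cs,P+[0,0,h])[1]-cr(*t)[1])); print(nm,P.round(3),f)
d=W[0]-W[-1]; print('tray y dir deg',np.degrees(np.arctan2(d[1],d[0])),np.linalg.norm(d[:2]))
# bar
m[:]=0; m[225:290,400:432]=((hsv[...,2]>140)&(hsv[...,1]<70)).astype('uint8')[225:290,400:432]
r=cv2.minAreaRect(np.argwhere(m)[:,::-1].astype('float32')); print(r)
for q in cv2.boxPoints(r): print(onz(ci,q,.037).round(3))
s=read_state(); print(s['joint_pos'].round(1),camera_info('wrist'))
E
```

```text
[212.9 251.1] 282 [0.4785 0.3476 0.056 ]
[238.3 257.4] 290 [0.465  0.2825 0.036 ]
[262.1 260.6] 295 [0.4572 0.2175 0.046 ]
[287.  262.8] 299 [0.4511 0.15   0.066 ]
A [0.44  0.349 0.006] 0.045
B [0.432 0.291 0.006] 0.029
C [0.426 0.225 0.006] 0.036000000000000004
D [0.419 0.158 0.006] 0.06
tray y dir deg 82.12056011088585 0.1993916383351971
((417.136962890625, 256.535400390625), (13.423744201660156, 49.42378616333008), 3.1798300743103027)
[ 0.413 -0.175  0.037]
[ 0.546 -0.182  0.037]
[ 0.545 -0.218  0.037]
[ 0.412 -0.211  0.037]
[61.  36.8 -1.4 78.8  1.  64.1 -4. ] {'fx': 385.6074835837395, 'fy': 385.6074835837395, 'cx': 319.43996157517057, 'cy': 236.46591886205402, 'eye': array([ 0.32623331, -0.4790933 ,  0.43811134]), 'orientation': array([162.19629521,  -0.30623777, -63.48014071])}
```

Emit:
send_rows:
  series:
    - [55,[-294,-340,68],-75]
    - [55,[-294,-340,68],-75]
    - [55,[-294,-340,68],-75]
    - [55,[-294,-340,68],-75]
    - [55,[-294,-340,68],-75]
    - [55,[-294,-340,68],-75]
    - [55,[-294,-340,68],-75]
    - [55,[-294,-340,68],-75]
    - [55,[-294,-340,68],-75]
    - [55,[-294,-340,68],-75]
    - [55,[-294,-340,68],-75]

```text
clock: 2.2
ee_pos: [0.4305, -0.0998, 0.2984]
orientation: [179.7, -0.1, 11.6]
contact_force: [-0.6, -0.5, -0.1]
grip_width: 0.0474
```

```bash
cat >> h.py <<'E'
def to(p,yaw):
    s=read_state(); M=rot(s['orientation']); d=M.T@(np.array(p)-s['ee_pos'])*1000
    t=-(yaw-s['orientation'][2]); t=(t+180)%360-180
    print('at',s['clock'],s['ee_pos'].round(4),s['orientation'].round(1),'j',s['joint_pos'].round(0)); print('shift',d.round(1),'turn',round(t,1))
E
python3 -c "
from h import *
to([.472,.345,.25],82)"
```

```text
at 2.2 [ 0.4305 -0.0998  0.2984] [ 1.797e+02 -1.000e-01  1.160e+01] j [ 21.  31. -20. 112.  17.  40.   2.]
shift [ 130.1 -427.5   46.6] turn -70.4
```

Emit:
send_rows:
  series:
    - [55,[130,-427,47],-70]
    - [55,[130,-427,47],-70]
    - [55,[130,-427,47],-70]
    - [55,[130,-427,47],-70]
    - [55,[130,-427,47],-70]
    - [55,[130,-427,47],-70]
    - [55,[130,-427,47],-70]
    - [55,[130,-427,47],-70]
    - [55,[130,-427,47],-70]
    - [55,[130,-427,47],-70]
    - [55,[130,-427,47],-70]
    - [55,[130,-427,47],-70]

```text
clock: 3.4
ee_pos: [0.473, 0.3425, 0.2497]
orientation: [179.8, 0.3, 81.4]
contact_force: [0.5, -0.6, 0.0]
grip_width: 0.047
```

```bash
python3 - <<'E'
from h import *
to([.4785,.3476,.25],82)
ci=camera_info('wrist'); im=snap('wrist','w1.png')
hsv=cv2.cvtColor(im,cv2.COLOR_RGB2HSV)
m=((hsv[...,2]>150)&(hsv[...,1]<60)).astype('uint8')
n,l,s,c=cv2.connectedComponentsWithStats(m)
for i in range(1,n):
    if s[i,4]>600:
        q=np.argwhere(l==i)[:,::-1].astype('float32'); r=cv2.minAreaRect(q); b=np.array([onz(ci,x,.056) for x in cv2.boxPoints(r)])
        e=[b[1]-b[0],b[2]-b[1]]; e.sort(key=np.linalg.norm)
        print(s[i],b.mean(0).round(4),[np.linalg.norm(x).round(4) for x in e],np.degrees(np.arctan2(e[1][1],e[1][0])))
E
```

```text
at 3.4 [0.473  0.3425 0.2497] [179.8   0.3  81.4] j [-23.  48. -35.  87.  31.  55.  15.]
shift [ 5.8  4.7 -0.3] turn -0.6
[  89    0  145   47 2487] [0.3271 0.2663 0.056 ] [np.float64(0.0189), np.float64(0.0868)] 88.92120466057195
[ 223  173   43   93 3064] [0.46   0.2898 0.056 ] [np.float64(0.0238), np.float64(0.0691)] -5.615263939286448
[ 127  176   54   98 3279] [0.4556 0.2248 0.056 ] [np.float64(0.0252), np.float64(0.0724)] -3.9375121375790103
[ 310  177   40  105 3444] [0.4766 0.3496 0.056 ] [np.float64(0.0253), np.float64(0.0771)] -4.4621256256428605
[  13  192   64   99 3608] [0.4554 0.1436 0.056 ] [np.float64(0.0275), np.float64(0.0777)] -4.525924841445811
[222 296  31  60 705] [0.541  0.2663 0.056 ] [np.float64(0.0144), np.float64(0.0549)] 155.854386638091
[387 296  31  60 705] [0.5598 0.3947 0.056 ] [np.float64(0.0144), np.float64(0.0544)] 7.048500388741583
[  48  362   64   41 1065] [0.5773 0.1255 0.056 ] [np.float64(0.0172), np.float64(0.0687)] 122.683135236031
```

View pics/w1.png

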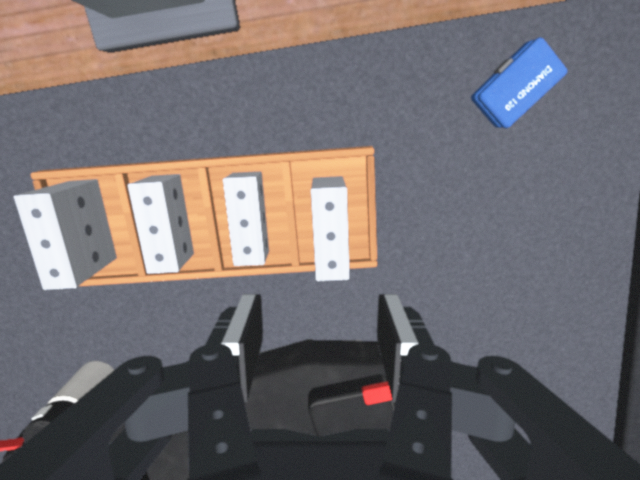

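The wrist view shows the tall 60 block at the far left (45,240), then 40, 30, and the 50 block at (330,230), so the target is in the +y end compartment. Now I'll grasp it.

Emit:
send_rows:
  series:
    - [55,[7,3,40],-2.5]
    - [55,[7,3,90],-2.5]
    - [55,[7,3,125],-2.5]
    - [55,[7,3,145],-2.5]
    - [55,[7,3,157],-2.5]
    - [55,[7,3,157],-2.5]
    - [0,[7,3,157],-2.5]
    - [0,[7,3,157],-2.5]
    - [0,[7,3,157],-2.5]
    - [0,[7,3,157],-2.5]
    - [0,[7,3,157],-2.5]
  force: 60

```text
clock: 4.55
ee_pos: [0.478, 0.3485, 0.0943]
orientation: [179.7, 0.2, 83.9]
contact_force: [0.6, -0.2, 8.1]
grip_width: 0.0244
```

Emit:
send_rows:
  series:
    - [0,[0,0,-15],0]
    - [0,[0,0,-50],0]
    - [0,[0,0,-90],0]
    - [0,[0,0,-120],0]
    - [0,[0,0,-120],0]

```text
clock: 5.05
ee_pos: [0.478, 0.3497, 0.2193]
orientation: [179.4, -0.1, 83.9]
contact_force: [0.1, 1.0, -5.5]
grip_width: 0.0241
```

```bash
python3 - <<'E'
from h import *
to([.505,-.05,.14],87)
print(read_state()['contact_force'])
snap('wrist','w2.png')
E
```

```text
at 5.05 [0.478  0.3497 0.2193] [ 1.794e+02 -1.000e-01  8.390e+01] j [-23.  51. -34.  87.  34.  52.  15.]
shift [-394.7   68.4   79.6] turn -3.1
[ 0.14839334  0.98463082 -5.49761651]
```

View pics/w2.png

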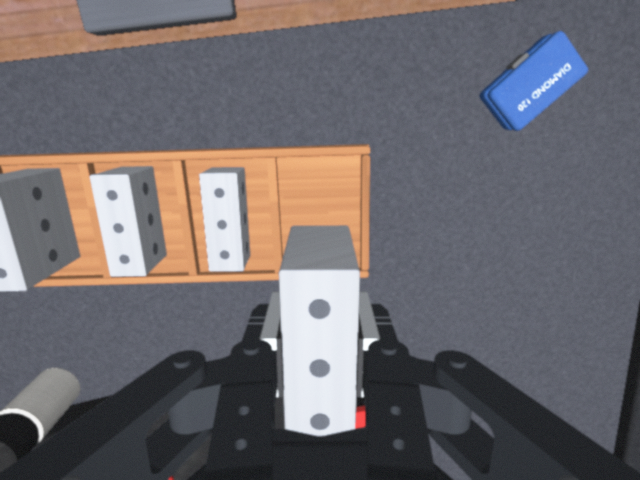

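The wrist view shows the block square between the pads and the last compartment empty at (320,205). Next I'll carry it to the clear plate.

Emit:
send_rows:
  series:
    - [0,[-40,9,0],0]
    - [0,[-85,18,0],-3]
    - [0,[-130,27,0],-3]
    - [0,[-175,36,0],-3]
    - [0,[-220,45,0],-3]
    - [0,[-265,55,0],-3]
    - [0,[-310,64,5],-3]
    - [0,[-350,72,10],-3]
    - [0,[-385,80,15],-3]
    - [0,[-410,85,19],-3]
    - [0,[-423,87,19],-3]
    - [0,[-423,87,19],-3]

```text
clock: 6.3
ee_pos: [0.519, -0.0823, 0.1986]
orientation: [179.6, 0.1, 86.8]
contact_force: [-0.4, 0.6, -5.9]
grip_width: 0.0241
```

```bash
python3 - <<'E'
from h import *
to([.52,-.08,.088],87)
E
```

```text
at 6.3 [ 0.519  -0.0823  0.1986] [1.796e+02 1.000e-01 8.680e+01] j [ 25.  49. -37. 102.  42.  43.  52.]
shift [2.600e+00 1.000e-01 1.105e+02] turn -0.2
```

Emit:
send_rows:
  series:
    - [0,[2,0,40],0]
    - [0,[2,0,75],0]
    - [0,[2,0,95],0]
    - [0,[2,0,103],0]
    - [0,[2,0,106],0]
    - [0,[2,0,107],0]
    - [0,[2,0,108],0]
    - [0,[2,0,109],0]

```text
clock: 7.1
ee_pos: [0.5201, -0.0806, 0.0902]
orientation: [179.6, 0.1, 86.8]
contact_force: [0.5, 0.2, -6.0]
grip_width: 0.0241
```

```bash
python3 - <<'E'
from h import *
to([.52,-.08,.088],87)
s=read_state();print(s['contact_force'])
cs=camera_info('side'); im=snap('side'); 
u,v=proj(cs,[.52,-.08,.03]).astype(int); 
cv2.imwrite('pics/s2.png',cv2.resize(im[v-40:v+30,u-50:u+50,::-1],(700,490),interpolation=cv2.INTER_CUBIC)); print(u,v)
for P in [(.485,-.0675,0),(.485,-.0675,.05),(.485,-.0675,.06)]: print(((proj(cs,P)-[u-50,v-40])*7).round(0))
E
```

```text
at 7.1 [ 0.5201 -0.0806  0.0902] [1.796e+02 1.000e-01 8.680e+01] j [ 20.  58. -28. 105.  53.  30.  42.]
shift [ 0.6 -0.2  2.2] turn -0.2
[ 0.50776741  0.20556859 -5.95329393]
327 217
[417. 368.]
[419. 264.]
[420. 243.]
```

View pics/s2.png

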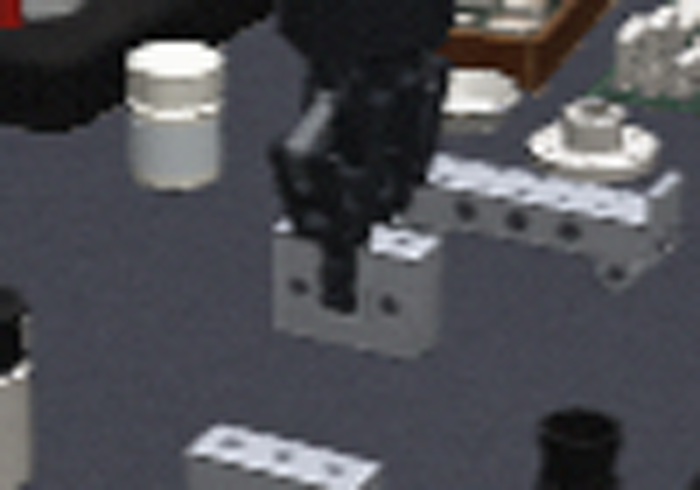

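The side crop shows the block's near vertical edge running from (415,258) to (415,357), 99 px. I'd expect 104 px for 50 mm and 125 px for 60 mm, so it is the 50 block. Its foot is still about 1–2 mm above the plate.

Emit:
send_rows:
  series:
    - [0,[0,0,1],0]
    - [0,[0,0,1.5],0]
    - [0,[0,0,2],0]
    - [0,[0,0,2.5],0]
    - [0,[0,0,2.5],0]

```text
clock: 7.65
ee_pos: [0.5202, -0.0807, 0.0883]
orientation: [179.5, 0.2, 86.8]
contact_force: [-4.3, -0.8, 16.3]
grip_width: 0.024
```

Emit:
send_rows:
  series:
    - [0,[0,0,-0.3],0]
    - [20,[0,0,-0.3],0]
    - [50,[0,0,-0.3],0]
    - [55,[0,0,-0.3],0]
    - [55,[0,0,-0.3],0]
    - [55,[0,0,-30],0]
    - [55,[0,0,-75],0]
    - [55,[0,0,-120],0]
    - [55,[0,0,-150],0]
    - [55,[0,0,-150],0]

```text
clock: 8.65
ee_pos: [0.5198, -0.0802, 0.2418]
orientation: [179.2, 0.2, 86.8]
contact_force: [0.3, -0.5, -1.3]
grip_width: 0.0468
```

```bash
cat >> h.py <<'E'
def faces(z,lo=800):
    ci=camera_info('wrist'); im=capture('wrist'); hsv=cv2.cvtColor(im,cv2.COLOR_RGB2HSV)
    m=((hsv[...,2]>150)&(hsv[...,1]<60)).astype('uint8')
    n,l,s,c=cv2.connectedComponentsWithStats(m)
    for i in range(1,n):
        if s[i,4]>lo:
            q=np.argwhere(l==i)[:,::-1].astype('float32'); b=np.array([onz(ci,x,z) for x in cv2.boxPoints(cv2.minAreaRect(q))])
            e=[b[1]-b[0],b[2]-b[1]]; e.sort(key=np.linalg.norm)
            print('px',c[i].round(),s[i,4],b.mean(0).round(4),[np.linalg.norm(x).round(4) for x in e],np.degrees(np.arctan2(e[1][1],e[1][0])).round(1))
    return im
E
python3 - <<'E'
from h import *
print(read_state()['contact_force'])
to([.472,-.197,.25],87)
faces(.05)
E
```

```text
[ 0.33911017 -0.54132359 -1.3478079 ]
at 8.65 [ 0.5198 -0.0802  0.2418] [179.2   0.2  86.8] j [ 26.  45. -40. 100.  38.  48.  55.]
shift [-119.4  -41.    -8.4] turn -0.2
px [154. 166.] 8558 [ 0.4767 -0.188   0.05  ] [np.float64(0.0374), np.float64(0.1289)] 3.3
px [ 25. 200.] 3308 [ 0.4899 -0.2809  0.05  ] [np.float64(0.0377), np.float64(0.0565)] -15.5
px [319. 227.] 3460 [ 0.5219 -0.0801  0.05  ] [np.float64(0.0252), np.float64(0.0712)] -2.4
px [ 21. 301.] 2751 [ 0.5654 -0.3067  0.05  ] [np.float64(0.0353), np.float64(0.0597)] -15.8
```

Emit:
send_rows:
  series:
    - [55,[-40,-8,-8],0]
    - [55,[-85,-16,-8],0]
    - [55,[-118,-23,-8],0]
    - [55,[-118,-23,-8],0]
    - [55,[-118,-23,-8],0]

```text
clock: 9.2
ee_pos: [0.4893, -0.197, 0.2471]
orientation: [179.4, 0.1, 86.7]
contact_force: [0.6, 0.7, 0.8]
grip_width: 0.047
```

```bash
python3 - <<'E'
from h import *
to([.52,-.197,.25],87)
ci=camera_info('wrist')
im=faces(.037); cv2.imwrite('pics/w3.png',im[:,:,::-1])
for t in ['plain_roller','stop_roller']:
    for d in finder.place_of('wrist',t)[:1]: print(t,d['score'],d['pixel'],onz(ci,d['pixel'],.01).round(4))
for d in finder.place_of('wrist','sine_bar')[:1]: print(d['score'],d['pixel'],onz(ci,d['pixel'],0).round(4))
E
```

```text
at 9.2 [ 0.4893 -0.197   0.2471] [1.794e+02 1.000e-01 8.670e+01] j [ 40.  46. -42.  99.  39.  50.  68.]
shift [ 1.8 30.7 -2.6] turn -0.3
px [ 10. 125.] 1600 [ 0.4042 -0.4104  0.037 ] [np.float64(0.0216), np.float64(0.0646)] -3.6
px [108. 132.] 940 [ 0.4172 -0.3415  0.037 ] [np.float64(0.0144), np.float64(0.0316)] 128.3
px [321. 199.] 7535 [ 0.4797 -0.1955  0.037 ] [np.float64(0.0339), np.float64(0.1302)] -2.1
px [168. 227.] 4296 [ 0.4892 -0.3119  0.037 ] [np.float64(0.0574), np.float64(0.0589)] -8.5
px [479. 256.] 3022 [ 0.5275 -0.0749  0.037 ] [np.float64(0.0269), np.float64(0.0762)] 176.6
px [ 22. 257.] 1213 [ 0.5057 -0.4281  0.037 ] [np.float64(0.0266), np.float64(0.0393)] 91.1
px [152. 321.] 3967 [ 0.5687 -0.3393  0.037 ] [np.float64(0.0601), np.float64(0.0621)] -9.3
px [310. 408.] 2237 [ 0.6629 -0.2175  0.037 ] [np.float64(0.0426), np.float64(0.064)] -2.7
plain_roller 0.82 [322.9, 260.8] [ 0.5332 -0.1965  0.01  ]
stop_roller 0.66 [320.4, 140.1] [ 0.4329 -0.1929  0.01  ]
0.61 [321.6, 201.6] [ 0.4838 -0.1948  0.    ]
```

View pics/w3.png

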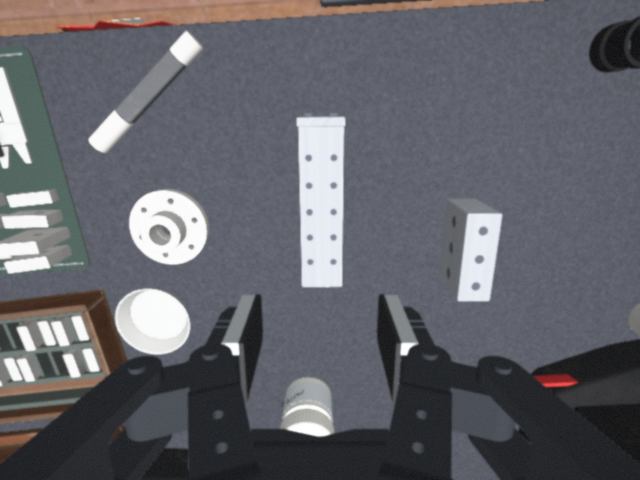

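The wrist view shows the bar upright in the image from (321,117) to (322,286), stop end nearest the robot, with the 50 block standing at (478,256). I'll grip the plain end lightly so the bar can pivot in the pads.

Emit:
send_rows:
  series:
    - [55,[2,43,40],-1.2]
    - [55,[2,43,85],-1.2]
    - [55,[2,43,125],-1.2]
    - [55,[2,43,150],-1.2]
    - [55,[2,43,162],-1.2]
    - [55,[2,43,166],-1.2]
    - [55,[2,43,166],-1.2]
    - [0,[2,43,166],-1.2]
    - [0,[2,43,166],-1.2]
    - [0,[2,43,166],-1.2]
    - [0,[2,43,166],-1.2]
  force: 20

```text
clock: 10.5
ee_pos: [0.5352, -0.1968, 0.0834]
orientation: [179.3, 0.2, 88.0]
contact_force: [-1.5, 0.4, 8.5]
grip_width: 0.0316
```

```bash
python3 - <<'E'
from h import *
to([.5327,-.1973,.08],88)
# arc of grip point about stop roller centre: local (100,16)
for a in range(0,41,5):
    r=np.radians(a); x=100*np.cos(r)-16*np.sin(r)-100; z=100*np.sin(r)+16*np.cos(r)-16; print(a,x.round(1),z.round(1))
E
```

```text
at 10.5 [ 0.5352 -0.1968  0.0834] [179.3   0.2  88. ] j [ 33.  62. -32.  96.  51.  37.  60.]
shift [-0.5 -2.5  3.4] turn 0.0
0 0.0 0.0
5 -1.8 8.7
10 -4.3 17.1
15 -7.5 25.3
20 -11.5 33.2
25 -16.1 40.8
30 -21.4 47.9
35 -27.3 54.5
40 -33.7 60.5
```

Emit:
send_rows:
  series:
    - [0,[0,-1.8,-8.7],0]
    - [0,[0,-4.3,-17],0]
    - [0,[0,-7.5,-25],0]
    - [0,[0,-7.5,-25],0]

```text
clock: 10.9
ee_pos: [0.5274, -0.1968, 0.1097]
orientation: [179.2, 0.2, 88.0]
contact_force: [1.2, 0.1, -0.6]
grip_width: 0.0316
```

```bash
cat >> h.py <<'E'
def side(f,c,sc=7,w=50):
    cs=camera_info('side'); im=snap('side'); u,v=proj(cs,c).astype(int)
    cv2.imwrite('pics/'+f,cv2.resize(im[v-40:v+30,u-w:u+w,::-1],(700,490),interpolation=cv2.INTER_CUBIC))
E
python3 - <<'E'
from h import *
to([.5327,-.1973,.08],88)
s=read_state();print(s['contact_force'],s['ft_torque'])
side('s3.png',[.49,-.19,.03])
E
```

```text
at 10.9 [ 0.5274 -0.1968  0.1097] [179.2   0.2  88. ] j [ 34.  59. -34.  97.  50.  39.  61.]
shift [-0.2  4.9 29.8] turn 0.0
[ 1.15612118  0.1236382  -0.63507017] [ 0.03736721 -0.41262527 -0.05707812]
```

View pics/s3.png

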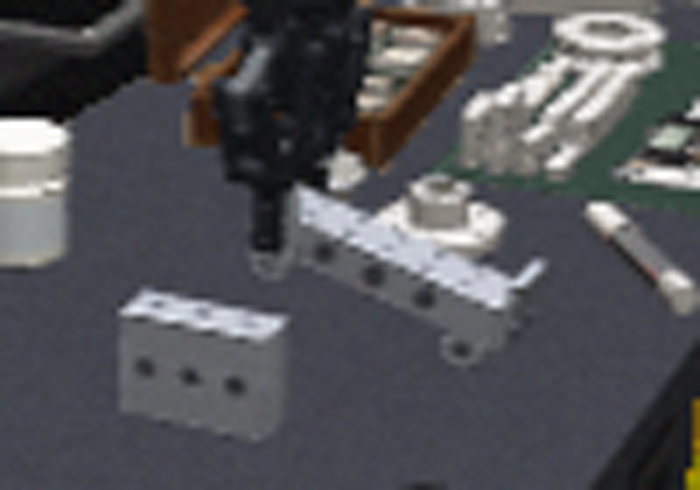

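The side view shows the bar pivoting in the pads with its stop roller at (460,347) still on the plate, and the block upright at left. I'll continue the tilt to about 33°, then clamp firmly.

Emit:
send_rows:
  series:
    - [0,[0,-4,-8],0]
    - [0,[0,-8.5,-15.5],0]
    - [0,[0,-14,-22.5],0]
    - [0,[0,-17.5,-26.5],0]
    - [0,[0,-17.5,-26.5],0]

```text
clock: 11.45
ee_pos: [0.5094, -0.1962, 0.1361]
orientation: [179.2, 0.2, 88.0]
contact_force: [-0.3, -0.4, -5.1]
grip_width: 0.0317
```

Emit:
send_rows:
  series:
    - [0,[0,0,0],0]
    - [0,[0,0,0],0]
    - [0,[0,0,-10],0]
    - [0,[0,0,-40],0]
    - [0,[0,0,-40],0]
  force: 110

```text
clock: 11.95
ee_pos: [0.5099, -0.1959, 0.1792]
orientation: [179.0, 0.3, 88.0]
contact_force: [0.4, 0.9, -5.7]
grip_width: 0.03
```

```bash
python3 - <<'E'
from h import *
to([.495,-.0795,.175],88)
s=read_state();print(s['contact_force'],s['ft_torque'])
side('s4.png',[.48,-.19,.06])
E
```

```text
at 11.95 [ 0.5099 -0.1959  0.1792] [179.    0.3  88. ] j [ 37.  52. -38.  99.  45.  44.  64.]
shift [115.8 -18.9   3.3] turn 0.0
[ 0.38300201  0.91148289 -5.67011722] [ 0.04039236 -0.19728834  0.03386465]
```

View pics/s4.png

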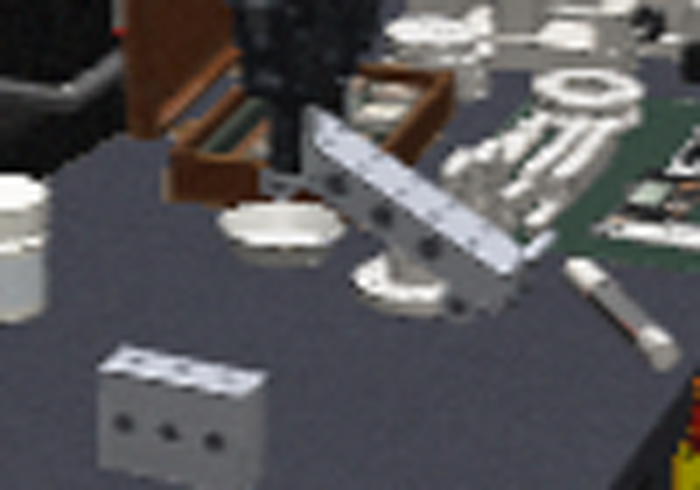

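The side view shows the bar held tilted clear of the plate, plain roller near (278,185) and stop roller near (457,303), with the block untouched.

```bash
python3 - <<'E'
from h import *
cs=camera_info('side'); u,v=proj(cs,[.48,-.19,.06]).astype(int); o=np.array([u-50,v-40])
s=read_state(); g=s['ee_pos']-[0,0,.0539]
for a in (24,27,30,33,36):
    r=np.radians(a); ax=np.array([np.cos(np.radians(-2))*np.cos(r),-.035*np.cos(r),np.sin(r)]); nz=np.array([-np.sin(r),0,np.cos(r)])
    pl=g-ax*.002-nz*.019+[0,.016,0]; st=pl-ax*.1
    print(a,[((proj(cs,p)-o)*7).round() for p in (pl,st)],(st[2]-.01).round(4))
E
```

```text
24 [array([278., 183.]), array([462., 300.])] 0.0548
27 [array([276., 182.]), array([455., 308.])] 0.0504
30 [array([275., 181.]), array([448., 315.])] 0.0462
33 [array([273., 180.]), array([440., 322.])] 0.0421
36 [array([271., 178.]), array([431., 328.])] 0.0383
```

By projection the tilt is only about 26°: the pads' friction holds the bar short of 30°. Gripped at the plain end I have no leverage to force it. I'll lay the bar back flat and regrip it near its middle. Then I'll set the plain roller on the block and lower the grip along an arc about that roller, which drives the stop end down to the plate.

Emit:
send_rows:
  series:
    - [0,[0,0,35],0]
    - [0,[0,0,47],0]
    - [0,[0,0,50],0]

```text
clock: 12.3
ee_pos: [0.5098, -0.1962, 0.1265]
orientation: [179.2, 0.3, 88.0]
contact_force: [-1.6, -1.2, 13.0]
grip_width: 0.0297
```

Emit:
send_rows:
  series:
    - [0,[0,0,3],0]
    - [0,[0,2,7],0]
    - [0,[0,4,12],0]
    - [0,[0,7,18],0]
    - [0,[0,10,24],0]
    - [0,[0,13,31],0]
    - [0,[0,15,37],0]
    - [0,[0,17,43],0]
    - [0,[0,17,45],0]
    - [0,[0,17,45],0]
  force: 20

```text
clock: 13.3
ee_pos: [0.5281, -0.1969, 0.0839]
orientation: [179.1, 0.3, 88.0]
contact_force: [-7.5, 1.6, 41.4]
grip_width: 0.03
```

Emit:
send_rows:
  series:
    - [0,[0,0,-0.7],0]
    - [20,[0,0,-0.7],0]
    - [55,[0,0,-0.7],0]
    - [55,[0,0,-0.7],0]
    - [55,[0,0,-40],0]
    - [55,[0,-22,-85],0]
    - [55,[0,-40,-130],0]
    - [55,[0,-40,-165],0]
    - [55,[0,-40,-165],0]
    - [55,[0,-40,-165],0]

```text
clock: 14.3
ee_pos: [0.4855, -0.1947, 0.2486]
orientation: [179.0, 0.4, 88.0]
contact_force: [-0.5, 0.5, -0.2]
grip_width: 0.0472
```

```bash
python3 - <<'E'
from h import *
print(read_state()['contact_force'])
to([.48,-.197,.25],88)
ci=camera_info('wrist')
faces(.037,2500)
for t in ['plain_roller','stop_roller']:
    for d in finder.place_of('wrist',t)[:1]: print(t,d['score'],d['pixel'],onz(ci,d['pixel'],.01).round(4))
E
```

```text
[-0.45121018  0.51543331 -0.17657366]
at 14.3 [ 0.4855 -0.1947  0.2486] [179.    0.4  88. ] j [ 41.  45. -42. 100.  39.  49.  68.]
shift [-2.5 -5.4 -1.5] turn 0.0
px [320. 189.] 7633 [ 0.4695 -0.194   0.037 ] [np.float64(0.0337), np.float64(0.1302)] -0.8
px [167. 225.] 4260 [ 0.4885 -0.3122  0.037 ] [np.float64(0.057), np.float64(0.0592)] -7.4
px [475. 262.] 2947 [ 0.5277 -0.0747  0.037 ] [np.float64(0.0268), np.float64(0.0766)] 177.0
px [149. 318.] 3899 [ 0.5687 -0.3395  0.037 ] [np.float64(0.0606), np.float64(0.0618)] -8.3
plain_roller 0.91 [319.3, 251.4] [ 0.523  -0.1969  0.01  ]
stop_roller 0.73 [319.4, 128.5] [ 0.422  -0.1934  0.01  ]
```

Emit:
send_rows:
  series:
    - [55,[-1,-8,45],0]
    - [55,[-1,-8,90],0]
    - [55,[-1,-8,130],0]
    - [55,[-1,-8,153],0]
    - [55,[-1,-8,163],0]
    - [55,[-1,-8,166],0]
    - [55,[-1,-8,166],0]
    - [0,[-1,-8,166],0]
    - [0,[-1,-8,166],0]
    - [0,[-1,-8,166],0]
    - [0,[-1,-8,166],0]
  force: 60

```text
clock: 15.55
ee_pos: [0.4801, -0.1964, 0.0824]
orientation: [179.1, 0.3, 88.0]
contact_force: [-0.1, -0.5, 7.1]
grip_width: 0.0309
```

Emit:
send_rows:
  series:
    - [0,[0,0,-10],0]
    - [0,[0,0,-45],0]
    - [0,[0,0,-90],0]
    - [0,[0,0,-90],0]

```text
clock: 15.95
ee_pos: [0.4797, -0.196, 0.1776]
orientation: [178.7, 0.4, 88.0]
contact_force: [0.9, -0.7, -5.7]
grip_width: 0.0312
```

```bash
python3 - <<'E'
from h import *
s=read_state();print(s['contact_force'],s['ft_torque'])
# roller goal (.500,-.0793), grip is 45 behind along yaw -2
to([.500-.045,-.0793+.0016,.165],88)
E
```

```text
[ 0.85912349 -0.73323504 -5.74961029] [ 0.05126601 -0.10657404 -0.00517937]
at 15.95 [ 0.4797 -0.196   0.1776] [178.7   0.4  88. ] j [ 38.  50. -37. 105.  47.  39.  61.]
shift [117.5 -29.1  11.1] turn -0.0
```

Emit:
send_rows:
  series:
    - [0,[35,-9,0],0]
    - [0,[75,-18,0],0]
    - [0,[105,-25,0],0]
    - [0,[117,-27,10],0]
    - [0,[117,-27,25],0]
    - [0,[117,-27,30],0]
    - [0,[117,-27,30],0]

```text
clock: 16.65
ee_pos: [0.4573, -0.0786, 0.146]
orientation: [178.8, 0.4, 88.0]
contact_force: [-0.2, 0.0, -5.1]
grip_width: 0.0313
```

```bash
python3 - <<'E'
from h import *
s=read_state();print(s['contact_force'],s['ft_torque'])
to([.4575,-.0778,.1324],88)
snap('wrist','w4.png'); side('s5.png',[.48,-.08,.06])
a=cv2.resize(cv2.imread('pics/s5.png'),(560,392)); b=cv2.imread('pics/w4.png')[100:492,210:440]
cv2.imwrite('pics/c.png',np.hstack([a[:380],b[:380]]))
E
```

```text
[-0.24887618  0.04928242 -5.05293311] [-0.00273675  0.03449399 -0.04017583]
at 16.65 [ 0.4573 -0.0786  0.146 ] [178.8   0.4  88. ] j [ 21.  50. -27. 117.  56.  25.  38.]
shift [ 1.  -0.1 13.6] turn -0.0
```

View pics/c.png

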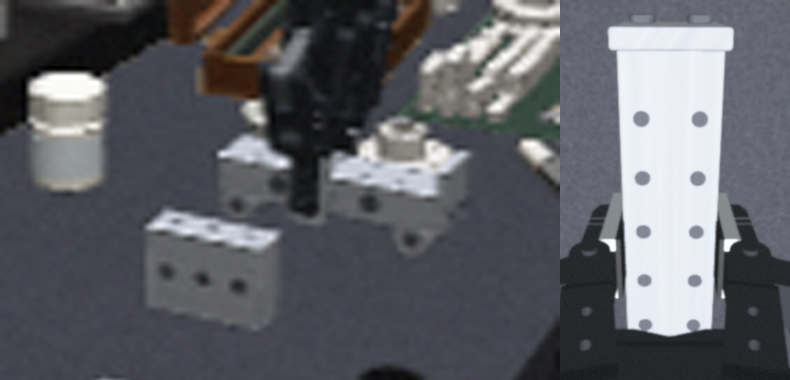

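The left view shows the bar held level above plate height, plain roller end at (237,203), block top at (213,230). The bar looks further from the camera than the block, so I'll check by projection.

```bash
python3 - <<'E'
from h import *
cs=camera_info('side'); u,v=proj(cs,[.48,-.08,.06]).astype(int); o=np.array([u-50,v-40])
q=lambda p:((proj(cs,p)-o)*5.6).round()
print('block top ctr',q([.521,-.08,.05]),'near R corner',q([.486,-.0675,.05]),'bot',q([.486,-.0675,0]))
for y in (-.0786,-.1,-.12): print(y,'plain roller end',q([.5,y+.016,.0736]),'stop',q([.4,y+.016,.0736]))
print(finder.place_of('side','plain_roller')[:2],finder.place_of('side','stop_roller')[:2],o)
E
```

```text
block top ctr [210. 231.] near R corner [261. 250.] bot [259. 334.]
-0.0786 plain roller end [234. 209.] stop [411. 240.]
-0.1 plain roller end [249. 195.] stop [424. 225.]
-0.12 plain roller end [263. 182.] stop [437. 212.]
[{'pixel': [332.5, 203.7], 'score': 0.67}, {'pixel': [390.4, 203.4], 'score': 0.37}] [{'pixel': [365.3, 212.2], 'score': 0.92}] [290 170]
```

Projection gives plain roller (234,209) and block top (210,231), which agree with the picture, so the bar is over the block. Lowering to first contact.

Emit:
send_rows:
  series:
    - [0,[0,0,6],0]
    - [0,[0,0,10],0]
    - [0,[0,0,12],0]
    - [0,[0,0,13],0]
    - [0,[0,0,13.5],0]
    - [0,[0,0,13.5],0]

```text
clock: 17.45
ee_pos: [0.4579, -0.0788, 0.1331]
orientation: [178.7, 0.4, 88.0]
contact_force: [-0.3, 0.0, -4.6]
grip_width: 0.0311
```

Emit:
send_rows:
  series:
    - [0,[0,0,1],0]
    - [0,[0,-1,4],0]
    - [0,[0,-2,7],0]
    - [0,[0,-2.5,9],0]
    - [0,[0,-2.5,9],0]
  force: 20

```text
clock: 17.95
ee_pos: [0.4548, -0.0788, 0.1242]
orientation: [178.8, 0.5, 88.0]
contact_force: [-8.8, -0.1, 9.0]
grip_width: 0.0311
```

```bash
python3 - <<'E'
from h import *
s=read_state();print(s['contact_force'],s['ft_torque'])
to([.454,-.0788,.1087],88)
side('s6.png',[.48,-.08,.04])
E
```

```text
[-8.75782555 -0.08182943  9.0415515 ] [ 0.10870324  1.29214764 -0.03522856]
at 17.95 [ 0.4548 -0.0788  0.1242] [178.8   0.5  88. ] j [ 18.  52. -23. 119.  60.  21.  34.]
shift [ 0.1 -1.1 15.5] turn -0.0
```

View pics/s6.png

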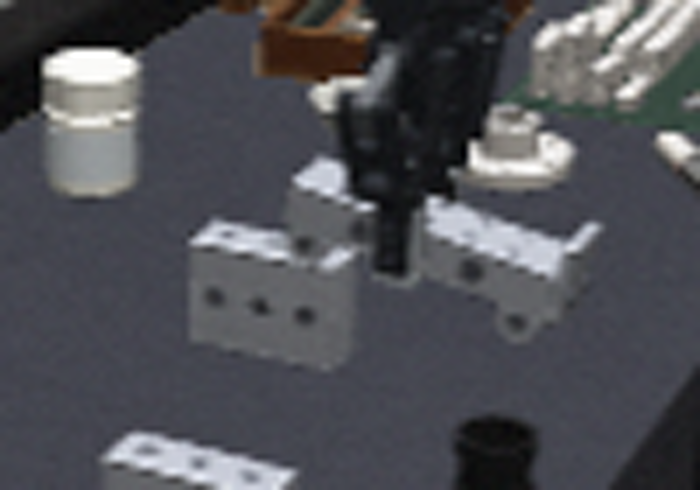

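The view shows the bar pivoting as planned: plain roller on the block at (305,245), stop roller descending at (517,322), block upright. Continuing.

Emit:
send_rows:
  series:
    - [0,[0,-1.5,2],0]
    - [0,[0,-2,5],0]
    - [0,[0,-2,8],0]
    - [0,[0,-2,10.5],0]
    - [0,[0,-2,12.5],0]
    - [0,[0,-2,12.5],0]

```text
clock: 18.6
ee_pos: [0.4523, -0.0789, 0.1118]
orientation: [178.8, 0.5, 88.0]
contact_force: [-11.3, 1.0, 9.9]
grip_width: 0.0313
```

Emit:
send_rows:
  series:
    - [0,[0,-0.5,1],0]
    - [0,[0,-0.5,2],0]
    - [0,[0,-0.5,3],0]
    - [0,[0,-0.5,3],0]

```text
clock: 19.0
ee_pos: [0.4518, -0.0789, 0.1092]
orientation: [178.8, 0.5, 88.0]
contact_force: [-5.2, 0.2, 9.7]
grip_width: 0.0311
```

```bash
python3 - <<'E'
from h import *
s=read_state();print(s['contact_force'],s['ft_torque'])
to([.454,-.0788,.1087],88)
side('s7.png',[.48,-.08,.04])
E
```

```text
[-5.16208331  0.19408633  9.71251891] [-0.0017425   0.30610607  0.00313522]
at 19.0 [ 0.4518 -0.0789  0.1092] [178.8   0.5  88. ] j [ 17.  53. -19. 119.  64.  18.  30.]
shift [0.2 2.2 0.5] turn -0.0
```

View pics/s7.png

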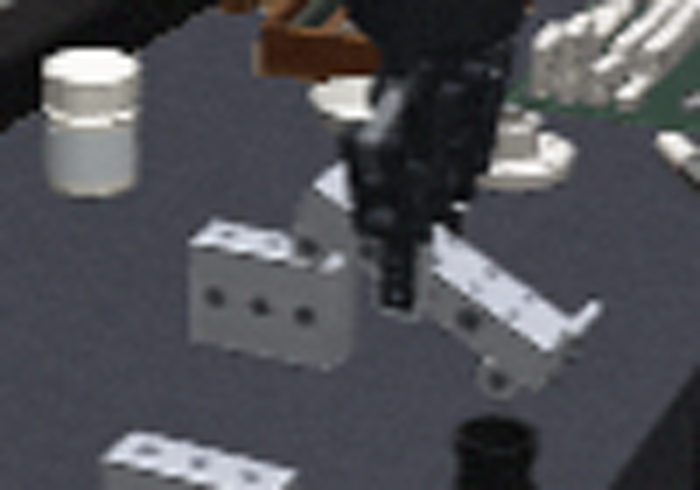

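The view shows the roller on the block at (308,248) and the stop roller low at (497,380), about at plate level. That is the last picture view. A light press will confirm both contacts.

Emit:
send_rows:
  series:
    - [0,[0,0,0.7],0]
    - [0,[0,0,1.2],0]
    - [0,[0,0,1.2],0]

```text
clock: 19.35
ee_pos: [0.4517, -0.0789, 0.1085]
orientation: [178.8, 0.5, 88.0]
contact_force: [-6.0, 0.2, 15.2]
grip_width: 0.0312
```

```bash
python3 - <<'E'
from h import *
s=read_state();print(s['contact_force'],s['ft_torque'])
cs=camera_info('side'); snap('side','s8.png')
print([ (t,[(np.round(d['pixel'],1),round(d['score'],2)) for d in finder.place_of('side',t)[:2]]) for t in ('plain_roller','stop_roller')])
for z in (.01,.015,.02): print('stop pred',z,proj(cs,[.412,-.061,z]).round(1),proj(cs,[.4135,-.077,z]).round(1))
print('plain',proj(cs,[.4985,-.064,.06]).round(1),proj(cs,[.4985,-.08,.06]).round(1))
E
```

```text
[-6.03781527  0.15992999 15.19461379] [0.05196758 0.37271378 0.02210585]
[('plain_roller', [(array([335.2, 207.8]), 0.85), (array([293.7, 281.8]), 0.36)]), ('stop_roller', [(array([362.3, 229.2]), 0.57)])]
stop pred 0.01 [358.4 231.9] [359.8 229.7]
stop pred 0.015 [358.5 230.4] [359.8 228.2]
stop pred 0.02 [358.6 228.9] [359.9 226.7]
plain [332.4 211.4] [334.4 209.5]
```

Emit:
send_rows:
  series:
    - [0,[0,-0.3,1],0]
    - [0,[0,-0.5,2],0]
    - [0,[0,-0.5,2.5],0]
    - [0,[0,-0.5,2.5],0]

```text
clock: 19.9
ee_pos: [0.4514, -0.0789, 0.1067]
orientation: [178.7, 0.5, 88.0]
contact_force: [-3.6, 0.5, 16.6]
grip_width: 0.031
```

```bash
python3 - <<'E'
from h import *
s=read_state();print(s['contact_force'],s['ft_torque'],s['ee_pos'])
E
```

```text
[-3.62277599  0.50941413 16.59315412] [ 0.06098241  0.18852837 -0.02454341] [ 0.45135226 -0.07885512  0.10665351]
```

```bash
python3 - <<'E'
from h import *
a=cv2.imread('pics/s8.png',0); b=cv2.cvtColor(snap('side','s9.png'),cv2.COLOR_RGB2GRAY)
for n,(x0,x1,y0,y1) in {'stop':(352,378,212,236),'block':(314,342,200,228),'bg':(420,470,180,230)}.items():
    T=cv2.resize(a[y0:y1,x0:x1],None,fx=8,fy=8,interpolation=3); I=cv2.resize(b[y0-4:y1+4,x0-4:x1+4],None,fx=8,fy=8,interpolation=3)
    r=cv2.matchTemplate(I,T,cv2.TM_CCOEFF_NORMED); _,m,_,l=cv2.minMaxLoc(r); print(n,m.__round__(3),(np.array(l)/8-4))
E
```

```text
stop 0.977 [0. 1.]
block 0.985 [0. 0.]
bg 0.998 [0. 0.]
```

The stop end is still descending (1 px ≈ 3 mm), so it wasn't seated yet. Continuing down.

Emit:
send_rows:
  series:
    - [0,[0,0,1],0]
    - [0,[0,0,2],0]
    - [0,[0,0,2.5],0]
    - [0,[0,0,2.5],0]

```text
clock: 20.35
ee_pos: [0.4513, -0.0788, 0.1063]
orientation: [178.6, 0.6, 88.0]
contact_force: [-16.6, 1.8, 71.6]
grip_width: 0.0309
```

```bash
cat > d.py <<'E'
from h import *
import sys
A,B=sys.argv[1:3]
s=read_state();print(s['contact_force'],s['ft_torque'],s['ee_pos'])
a=cv2.imread('pics/'+A,0); b=cv2.cvtColor(snap('side',B),cv2.COLOR_RGB2GRAY)
for n,(x0,x1,y0,y1) in {'stop':(352,378,212,236),'block':(314,342,200,228),'bg':(420,470,180,230)}.items():
    T=cv2.resize(a[y0:y1,x0:x1],None,fx=8,fy=8,interpolation=3); I=cv2.resize(b[y0-4:y1+4,x0-4:x1+4],None,fx=8,fy=8,interpolation=3)
    r=cv2.matchTemplate(I,T,cv2.TM_CCOEFF_NORMED); _,m,_,l=cv2.minMaxLoc(r); print(n,round(m,3),(np.array(l)/8-4))
E
python3 d.py s9.png s10.png
```

```text
[-16.64504898   1.77342785  71.5852283 ] [ 0.39508112  2.60901752 -0.09939408] [ 0.45125687 -0.07882317  0.10634331]
stop 0.995 [0. 0.]
block 0.994 [0. 0.]
bg 0.998 [0. 0.]
```

Hard contact now: 71 N with no further motion, so both rollers are down. Relieving the load, then releasing.

Emit:
send_rows:
  series:
    - [0,[0,0,0],0]
    - [0,[0,0,0],0]

```text
clock: 20.6
ee_pos: [0.4513, -0.0788, 0.1067]
orientation: [178.5, 0.6, 88.0]
contact_force: [-2.2, 0.7, 8.1]
grip_width: 0.031
```

```bash
python3 d.py s10.png s11.png
```

```text
[-2.18219088  0.72562137  8.12530951] [ 0.05602642  0.1734506  -0.00865456] [ 0.45132744 -0.07879567  0.10671718]
stop 0.993 [0. 0.]
block 0.993 [0. 0.]
bg 0.998 [0. 0.]
```

Emit:
send_rows:
  series:
    - [15,[0,0,0],0]
    - [42,[0,0,0],0]
    - [55,[0,0,0],0]
    - [55,[0,0,0],0]
    - [55,[0,0,0],0]
    - [55,[0,0,-20],0]
    - [55,[0,0,-60],0]
    - [55,[0,-15,-110],0]
    - [55,[0,-30,-140],0]
    - [55,[0,-30,-140],0]
    - [55,[0,-30,-140],0]

```text
clock: 21.75
ee_pos: [0.4179, -0.0766, 0.2461]
orientation: [178.5, 0.6, 88.0]
contact_force: [-0.1, -0.6, 0.2]
grip_width: 0.0474
```

```bash
python3 d.py s11.png s12.png; python3 - <<'E'
from h import *
ci=camera_info('wrist'); faces(.05,1500)
for t,z in [('plain_roller',.06),('stop_roller',.01)]:
    print(t,[(round(d['score'],2),onz(ci,d['pixel'],z).round(4)) for d in finder.place_of('wrist',t)[:1]])
cs=camera_info('side'); g=cv2.imread('pics/s12.png',0)
print([(t,[(np.round(d['pixel'],1),round(d['score'],2)) for d in finder.place_of('side',t)[:1]]) for t in ('plain_roller','stop_roller')])
snap('wrist','w9.png')
E
```

```text
[-0.12683999 -0.55022329  0.20842004] [-0.00084544  0.01224116 -0.00190584] [ 0.41792784 -0.07655677  0.24607713]
stop 0.996 [0. 0.]
block 0.713 [0. 0.]
bg 0.998 [0. 0.]
px [320. 266.] 9750 [ 0.4654 -0.0794  0.05  ] [np.float64(0.0318), np.float64(0.1844)] -0.8
px [ 49. 298.] 3601 [ 0.475  -0.2902  0.05  ] [np.float64(0.056), np.float64(0.0585)] -13.3
px [ 39. 382.] 3197 [ 0.553  -0.3185  0.05  ] [np.float64(0.0573), np.float64(0.0587)] 143.5
plain_roller [(0.94, array([ 0.4957, -0.0804,  0.06  ]))]
stop_roller [(0.56, array([ 0.4107, -0.0788,  0.01  ]))]
[('plain_roller', []), ('stop_roller', [(array([361.6, 229.4]), 0.75)])]
```

```bash
python3 d.py s12.png s13.png; python3 -c "
from h import *
print(job.sign_off())"
```

```text
[ 0.09004918 -0.52862359  0.58732438] [0.01594422 0.07490082 0.00121832] [ 0.41784681 -0.07603149  0.24531698]
stop 0.999 [0. 0.]
block 0.999 [0. 0.]
bg 0.998 [0. 0.]
the job is handed in; nothing more can be done
None
```

The sine bar is set at 30° on the 50 mm block (100 mm × sin 30°). I took that block from the +y end compartment and stood it upright on the bare plate. The plain-end roller sits on the block and the end-stop roller is down on the plate. The job was handed in at about 22 s.

**Mended on the way:** My first lift, gripping the plain end, only reached about 26° because the pads held the bar. I laid it back flat and gripped it near the middle. Then I set the plain roller on the block and lowered the grip until the stop roller was hard on the plate. The press at the end read 71 N at the wrist; I eased it to 8 N before opening the fingers.

**Last checks:**
- The side camera showed no movement at the stop end when I let go, and none at the bar or block afterwards. The robot was clear, reading under 1 N.
- The wrist camera put the rollers 85 mm apart horizontally, against 86.6 mm for an exact 30°. The difference is within camera accuracy.

**Disagreed or not confirmed:**
- The held block read 5.5–6.0 N, nearer 600 g than 500 g. I put this down to sensor offset, because the side view measured the block at about 48 mm and its neighbour at the far end of the tray was clearly taller.
- On the last look the side camera's finder did not report the plain roller, though the wrist camera's did (score 0.94).
- The plain roller rests only about 10 mm in from the block's near edge.
- I had used all 12 picture views, so the finished setup was checked by numbers, not by eye.

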